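Lock the craft tower's oblong section onto its foot

ROBOT

A 7-joint arm with a two-finger parallel gripper is mounted at the origin on the work surface. World frame = base frame: x ahead of the robot, y to its left, z up, the work surface at z = 0. Lengths are in mm, angles in rad, forces in N, time in s.
With the tool pointing down it reaches from about 425 to 950 mm from the base axis. Payload 4.7 kg.
Tool frame: the origin (TCP) lies on the centre line of the jaws, within the pads' length; the fingertips stand 14 mm ahead of it and the grasp point (between the pads) lies 5 mm behind it; z points along the fingers, y is the line along which they close (so a half turn about z gives the same grasp; the last joint's range is limited). The gripper opens to 87 mm and grips with 3 to 60 N. Pads are 19 mm wide; open, the fingers measure 117 mm over their backs; the gripper's body (75 mm by 190 mm) begins 51 mm behind the grasp point.
Start: joints at [-1.165, 0.469, -0.049, 1.532, 0.024, 1.141, -0.082], TCP at [284.293, 612.23, 236.573] pointing down, gripper open.
Joint ranges: [-2.59, 2.59], [-0.33, 1.99], [-1.39, 1.29], [0.1, 2.45], [-1.04, 4.18], [0.21, 1.99], [-2.66, 2.66]. Speed limits (rad/s): [2.57, 2.57, 3.14, 3.14, 3.14, 3.14, 3.14].

INTERFACE

Orientations are given as a unit quaternion [w, x, y, z].
In Python, from rig import ctrl gives the robot as it stands. The module is installed in compiled form; this text tells all that it offers. Calls block until the motion is done:
- ctrl.move_ptp(position, orientation): joint-space move of the TCP to a pose.
- ctrl.move_straight(position, rotation=None, vel=150): straight line of the TCP; rotation=None keeps the orientation; vel is the mean speed in mm/s.
- ctrl.set_joints(angles): joint-space move.
- ctrl.command_gripper(opening): opening from 0.0 (shut) to 1.0 (fully open); the grip force is fixed at half the most; returns when the fingers have stopped.
- ctrl.dwell(seconds).
- ctrl.solve_ik(position, orientation): joint angles nearest the present ones, or None.
- ctrl.read_camera(name): name is "scene" or "top"; returns the picture (420x560x3 uint8, blue, green, red); there is no depth.
- ctrl.calibration(name): a dict with "fx", "fy", "cx", "cy" (pixels), "distortion" ([k1, k2, p1, p2, k3] as OpenCV has them; the pictures are not rectified), "R" (3x3) and "t" (3): a world point X has camera coordinates R X + t. Camera axes: x right, y down, z forward; pixel columns grow to the right and rows downward; lengths in mm; the calibration is good to about 2 mm. A picture is of the moment at which its call begins. calibration takes no time and is no camera call.
A pose or a line that the arm cannot do raises ctrl.IKError and nothing moves.
- ctrl.close_job(): hands the job in; it is judged then, once.
Readings, each from a call of its own:
- ctrl.read_time_s(): time.
- ctrl.read_qpos(): joint angles.
- ctrl.read_joint_velocities(): joint speeds.
- ctrl.read_joint_torque(): joint torques, N m.
- ctrl.read_ee_pos(): TCP position.
- ctrl.read_orientation(): TCP orientation.
- ctrl.read_contact_force(): force on the tool from outside, world axes, zero at the start.
- ctrl.read_moment(): the same for the moment, N m.
- ctrl.read_grip_width(): opening from 0.0 (shut) to 1.0 (fully open).
- ctrl.read_grip_force(): force on a finger pad.
Only numpy, scipy, OpenCV 4.12 (cv2) and the standard library are available. Lean on these libraries where they do the work, as an engineer would, in place of code of your own. Each camera call takes 0.05 s, during which the arm holds its last target. There are 200 camera calls.

TASK

Finish the storage tower on the craft table: pick up the oblong section by its wooden rib, lower it crosswise over the neck of the oblong foot that is fixed to the table, and turn it a quarter turn clockwise (seen from above) so that it locks and sits flat and in line with the foot. Let go of it, and leave the round section where it is.

Things in the scene. Friction and masses are not known exactly. Their poses are not given: they have to be found in the camera images.
- foot: Oblong grey foot fixed to the table: round-ended, 124 mm along its x, 84 along y, 30 high. Origin: centre of underside, z up. A steel neck, 40 mm across, rises from its flat top (z 30 mm) to z 48, then tapers to 20 mm across at z 60. Two steel lugs on the neck point to +y and -y, across the short way: 66 mm tip to tip, 16 wide, z 41 to 48 mm.
- oblong_section: Loose hollow grey section of the same oblong outline as the foot (124 mm along its x, 84 along y, 55 high), about 0.35 kg. Closed top with a centred wooden rib to grip: 80 mm along x, 20 wide along y, z 55 to 87 mm. Origin: centre of underside, z up; a half turn about z changes nothing. The opening underneath is described at socket.
- socket (a point): At oblong_section's origin: opening in its 6 mm bottom: slot 76 mm along x, 34 wide, the middle 34 mm widened to 48 along y. Drops over neck and lugs only crosswise to the foot (either way, +-10 deg, 4 mm play) until bottom rests on foot top. Then turns freely clockwise from above, 5 mm vertical play; 90 deg = in line, locked; stop at about 98. Anticlockwise is blocked at about 45.
- round_section: Bystander: loose round grey section, 92 mm in diameter, 55 high, with the same kind of wooden rib (80 mm along its x, 20 wide, z 55 to 87 mm). Origin: centre of underside. It belongs to another tower and stays where it is.
Mind the look-alikes: they are no part of the job. Leave any red look-alike of the oblong_section alone.

How it is judged (in metres and radians):
At the end, for the whole second after the job is handed in: The oblong section sits on the foot: centre within 13 mm of the foot's, its underside within 5 mm of the foot's top, its long way within 16 degrees of the foot's (so locked under the lugs), upright within 4.5 degrees and at rest (horizontal distance between oblong_section and foot below 0.013 m and z of oblong_section in the frame of foot between 0.025 and 0.035 m and angle between the x axis of oblong_section and the x axis of foot, either way round below 0.28 rad and angle between oblong_section's own z axis and vertical below 0.08 rad and linear speed of oblong_section below 0.02 m/s and angular speed of oblong_section below 0.1 rad/s); the robot touches nothing.
It fails at once if the round section is moved more than 30 mm (distance of round_section from where it was at the start of the episode above 0.03 m).
It also fails if it takes over 45 s, if anything falls off the work surface, if the arm or the gripper's body presses on something with over 40 N, if the wrist force passes 120 N, or if a joint passes its speed limit or range.

## Working session

There is one attempt and no reset: what is moved stays moved. The work goes in short steps, each a Python script; the robot and the scene stay as the last script left them, time stands still between calls to the robot, and variables do not carry over. Pictures are saved under pics/ and viewed, at most 10 in all, crops included, and the job is handed in when it is done.

```bash
mkdir -p pics
python3 - <<'E'
from rig import ctrl
import cv2
for n in("scene","top"):
    cv2.imwrite(f"pics/{n}0.png",ctrl.read_camera(n)); c=ctrl.calibration(n); print(n,c)
print(ctrl.read_orientation(),ctrl.read_ee_pos())
E
```

```text
scene {'fx': 483.2945411246168, 'fy': 483.2945411246168, 'cx': 280.3776141639605, 'cy': 210.77155431805747, 'distortion': array([-0.06192636,  0.        ,  0.        ,  0.        ,  0.        ]), 'R': array([[-0.0140473 ,  0.99975119,  0.01732733],
       [ 0.75927231,  0.02194093, -0.65040307],
       [-0.65062142,  0.00401976, -0.7593916 ]]), 't': array([ -87.60593508, -311.4909347 , 1603.43265891])}
top {'fx': 432.1933556513085, 'fy': 432.1933556513085, 'cx': 279.3761159496485, 'cy': 214.66614497288177, 'distortion': array([-0.12882374,  0.        ,  0.        ,  0.        ,  0.        ]), 'R': array([[-0.01325744, -0.9999043 ,  0.00395302],
       [-0.99661448,  0.01289281, -0.08119945],
       [ 0.08114072, -0.00501614, -0.99669003]]), 't': array([  65.12904212,  467.36197131, 1109.99629136])}
[-1.44650101e-04  2.15649120e-01  9.76470532e-01 -8.58328091e-04] [284.07882867 611.74539921 235.61590208]
```

View pics/scene0.png

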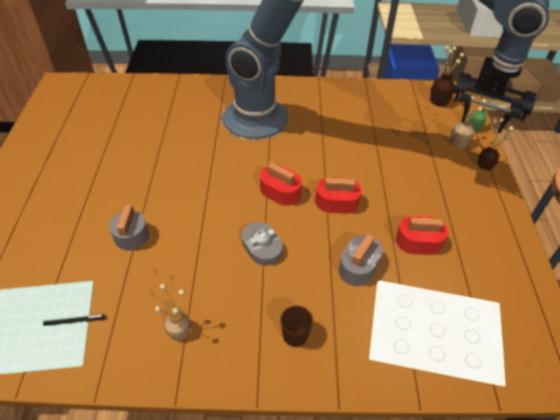

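View pics/top0.png

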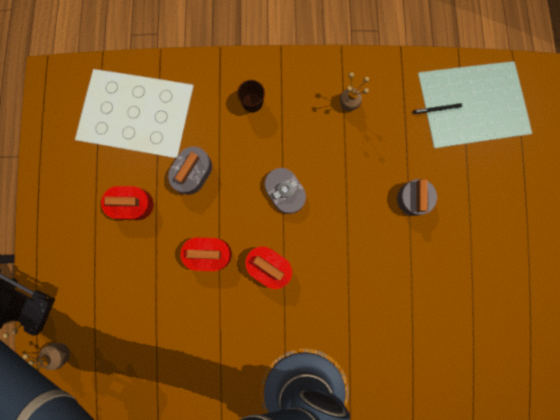

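The scene and top pictures show these possible targets (top-view pixels):
- Grey oblong with rib at (188,170): this fits the description, so it's my choice.
- Grey round with rib at (419,197): the bystander.
- Red look-alikes at (125,203), (205,254) and (268,267): not part of the job.
- Grey foot with the steel neck at (285,190).

Next I'll measure the section and foot, and check the choice in a crop.

```bash
cat > h.py <<'E'
from rig import ctrl
import cv2, numpy as np
def ray(n,px,z):
    c=ctrl.calibration(n);K=np.array([[c["fx"],0,c["cx"]],[0,c["fy"],c["cy"]],[0,0,1]])
    p=cv2.undistortPoints(np.array(px,float).reshape(-1,1,2),K,c["distortion"]).reshape(-1,2)
    R,t=np.array(c["R"]),np.array(c["t"]); o=-R.T@t
    d=np.c_[p,np.ones(len(p))]@R
    return o+d*((z-o[2])/d[:,2])[:,None]
def biggest(m):
    return max(cv2.findContours(m,cv2.RETR_EXTERNAL,cv2.CHAIN_APPROX_NONE)[0],key=cv2.contourArea)
def rect(n,cnt,z):
    P=ray(n,cnt.reshape(-1,2),z)[:,:2].astype(np.float32)
    return axis(cv2.minAreaRect(P))
def axis(r):
    (c,(w,h),a)=r
    if w<h: w,h,a=h,w,a+90
    return np.round([*c,w,h,(a+90)%180-90],1)
def masks(img):
    hsv=cv2.cvtColor(img,cv2.COLOR_BGR2HSV)
    grey=((hsv[...,1]<110)&(hsv[...,2]>30)).astype(np.uint8)*255
    hue=hsv[...,0]
    rib=((hue>=3)&(hue<=22)&(hsv[...,1]>=100)).astype(np.uint8)*255
    return grey,rib
E
python3 - <<'E'
from h import *
rois={"top":{"sec":(188,170),"foot":(285,190)},"scene":{"sec":(361,260),"foot":(263,243)}}
tiles=[]
for n in rois:
    img=cv2.imread(f"pics/{n}0.png"); g,r=masks(img)
    for k,(u,v) in rois[n].items():
        h=36; sl=np.s_[v-h:v+h,u-h:u+h]
        off=np.array([u-h,v-h])
        gc=biggest(g[sl]); hull=cv2.convexHull(gc)
        print(n,k,"grey@z",rect(n,hull+off,30 if k=="foot" else 55))
        vis=img[sl].copy()
        if k=="sec":
            f=np.zeros((2*h,2*h),np.uint8); cv2.fillConvexPoly(f,hull,255)
            rc=biggest(r[sl]&cv2.erode(f,np.ones((3,3)))); print(n," rib@87",rect(n,rc+off,87))
        vis=cv2.resize(vis,None,fx=4,fy=4,interpolation=cv2.INTER_CUBIC)
        cv2.drawContours(vis,[hull*4+2],-1,(0,255,0),1)
        if k=="sec": cv2.drawContours(vis,[rc*4+2],-1,(255,0,0),1)
        tiles.append(vis)
cv2.imwrite("pics/crop1.png",np.vstack([np.hstack(tiles[:2]),np.hstack(tiles[2:])]))
E
```

```text
top sec grey@z [617.2 310.1 189.4 118.9  31.2]
top  rib@87 [584.5 289.3  81.9  27.6 -31.2]
top foot grey@z [531.   44.1 122.5  85.3  33. ]
scene sec grey@z [604.  287.4 152.8  90.5 -23.1]
scene  rib@87 [600.2 289.3  89.6  25.  -31.2]
scene foot grey@z [540.2  47.4 138.6  91.   31.4]
```

View pics/crop1.png

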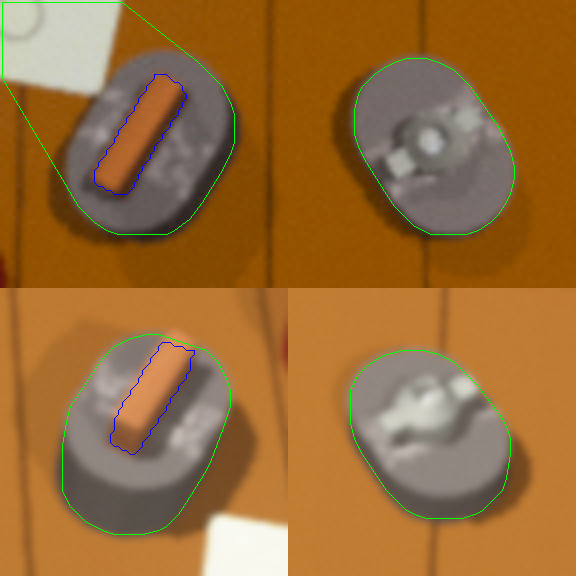

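The crop confirms it: a grey oblong body carrying a wooden rib, with the rib's top face centred near top-view pixel (188,170). The foot's steel neck is at about (285,189), with its lugs crossing the short way. Next I'll refine the centres, using far edges at the top height and near edges at the table, and check the IK.

```bash
cat >> h.py <<'E'
def tool(yaw):  # tool pointing down, tool x along yaw (deg)
    a=np.radians(yaw)/2; return np.array([0,np.cos(a),np.sin(a),0])
def centre(n,px,yaw,ztop,zbot,L,W):
    """average of far edge (seen at ztop) and near edge (seen at zbot) along both axes"""
    c=ctrl.calibration(n); cam=-(np.array(c["R"]).T@np.array(c["t"]))[:2]
    T,B=ray(n,px,ztop)[:,:2],ray(n,px,zbot)[:,:2]; out=np.zeros(2); s=[]
    for a,D in((yaw,L),(yaw+90,W)):
        d=np.array([np.cos(np.radians(a)),np.sin(np.radians(a))])
        if (T.mean(0)-cam)@d<0: d=-d
        f,nr=(T@d).max(),(B@d).min(); s.append(round(f-nr-D,1)); out+=d*(f+nr)/2
    return out.round(1),s
E
python3 - <<'E'
from h import *
rois={"top":{"sec":(188,170),"foot":(285,190)},"scene":{"sec":(361,260),"foot":(263,243)}}
for n in rois:
    img=cv2.imread(f"pics/{n}0.png"); g,r=masks(img)
    g[img.min(2)>150]=0
    g=cv2.morphologyEx(g,cv2.MORPH_OPEN,np.ones((3,3)))
    for k,(u,v) in rois[n].items():
        h=36; off=np.array([u-h,v-h]); hull=(cv2.convexHull(biggest(g[v-h:v+h,u-h:u+h]))+off).reshape(-1,2)
        print(n,k,centre(n,hull,-31.2 if k=="sec" else 33,55 if k=="sec" else 30,0,124,84))
        if n=="top" and k=="sec":
            f=np.zeros_like(g); cv2.fillConvexPoly(f,hull,255)
            rc=biggest(r&cv2.erode(f,np.ones((3,3)))).reshape(-1,2)
            print("rib",centre(n,rc,-31.2,87,55,80,20))
print("neck tip",ray("top",[[284.75,189.25]],60), "lugs",ray("top",[[294.25,183.5],[277,194.5]],48))
for fl in(0,180):
    for p,y in(((587,292,200),-31.2),((531,44,200),-57),((531,44,102),-57),((531,44,102),-102),((531,44,102),-147)):
        q=ctrl.solve_ik(np.array(p,float),tool(y+fl)); print(fl,y,None if q is None else np.round(q,2))
E
```

```text
top sec (array([587.1, 294.3]), [np.float64(-0.9), np.float64(-0.5)])
rib (array([587. , 292.8]), [np.float64(1.2), np.float64(-1.0)])
top foot (array([532. ,  43.9]), [np.float64(-3.0), np.float64(-0.2)])
scene sec (array([586.4, 294.2]), [np.float64(-4.7), np.float64(-1.1)])
scene foot (array([530.5,  46.3]), [np.float64(-3.2), np.float64(-2.5)])
neck tip [[529.1594641   44.75968999  60.        ]] lugs [[545.41210444  19.98500637  48.        ]
 [517.56790158  64.5336934   48.        ]]
0 -31.2 [-1.22  0.71  1.11  1.67 -0.67  1.2  -2.06]
0 -57 [-1.    0.46  1.12  1.95 -0.48  1.03 -2.22]
0 -57 [-0.95  0.66  1.11  2.04 -0.76  0.93 -1.98]
0 -102 [ 0.68  0.72 -1.18  1.96  0.8   1.03  2.06]
0 -147 [-0.19  0.4   0.03  2.   -0.02  0.74  2.  ]
180 -31.2 [-0.58  0.47  0.08  1.63 -0.04  1.05  0.54]
180 -57 [-0.48  0.28  0.39  1.93 -0.13  0.95  0.55]
180 -57 [-0.42  0.41  0.33  2.02 -0.19  0.74  0.6 ]
180 -102 [-0.51  0.43  0.44  2.02 -0.26  0.75 -0.12]
180 -147 [-0.59  0.44  0.55  2.02 -0.33  0.76 -0.83]
```

Run:
```python
from h import *
p=np.array([587,293.6,200.])
ctrl.move_ptp(p,tool(-31.2+180))
p[2]=100; ctrl.move_straight(p,vel=150)
p[2]=73; ctrl.move_straight(p,vel=60)
print(ctrl.read_contact_force())
ctrl.command_gripper(0.0); print("grip",ctrl.read_grip_width()*87,ctrl.read_grip_force())
f0=ctrl.read_contact_force()
p[2]=170; ctrl.move_straight(p,vel=120)
print(f0,ctrl.read_contact_force(),ctrl.read_moment(),ctrl.read_grip_width()*87,ctrl.read_ee_pos(),ctrl.read_time_s())
ctrl.move_ptp([530.8,44.7,170.],tool(-57.7+180))
print(ctrl.read_ee_pos(),ctrl.read_orientation(),ctrl.read_contact_force(),ctrl.read_moment(),ctrl.read_time_s())
for n in("top","scene"): cv2.imwrite(f"pics/{n}2.png",ctrl.read_camera(n))
a=cv2.imread("pics/top2.png")[130:250,200:340];b=cv2.imread("pics/scene2.png")[160:280,200:340]
cv2.imwrite("pics/c2.png",cv2.resize(np.hstack([a,b]),None,fx=2.8,fy=2.8,interpolation=cv2.INTER_CUBIC))
```

```text
[-0.94170581 -0.28983252  0.14213544]
grip 19.714515341382008 29.99979583080858
[-1.18108466 -1.04932865 -0.05357389] [ 0.17031085 -0.34215134 -2.85888205] [ 0.00221408  0.0297721  -0.05391159] 19.77165643526858 [586.31007698 293.31470042 168.95412696] 5.1833
[531.62757372  46.98609503 170.14073135] [1.63434767e-04 4.81099599e-01 8.76665504e-01 8.61729566e-04] [ 0.36429113 -0.38548523 -3.16223769] [ 0.0540577  -0.00368753 -0.05701484] 6.1833
```

View pics/c2.png

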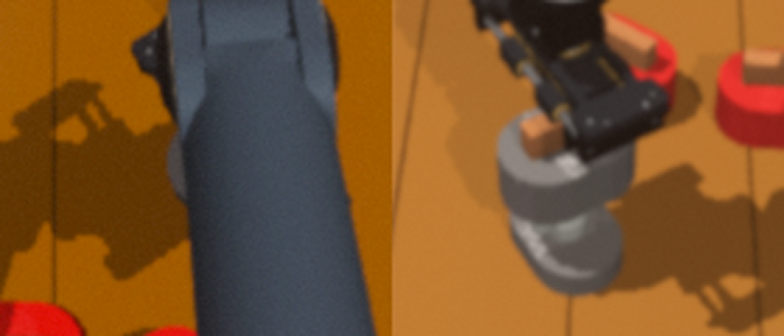

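The crops show the section held level over the foot and crosswise to it; its wooden rib end is near (540,137) in the right crop. I'll lower it in small steps and watch the force.

Run:
```python
from h import *
ctrl.move_straight([530.8,44.7,135.],vel=120); ctrl.dwell(.2)
print(ctrl.read_ee_pos(),ctrl.read_contact_force())
for z in np.arange(131,100,-3.):
    ctrl.move_straight([530.8,44.7,z],vel=40)
    f=ctrl.read_contact_force(); print(z,ctrl.read_ee_pos().round(1),f.round(1),ctrl.read_moment().round(2))
    if np.linalg.norm(f)>15: break
print(ctrl.read_time_s())
```

```text
[531.52196492  44.91553739 135.85495484] [ 0.23004976  0.21146931 -2.98959642]
131.0 [530.6  44.7 130.9] [ 0.6  0.1 -2.7] [-0.03 -0.02  0.03]
128.0 [530.6  44.6 127.8] [-0.3 -0.6 -2.7] [-0.1   0.03  0.02]
125.0 [530.6  44.7 124.8] [-0.1  0.8 -2.5] [-0.06  0.02 -0.02]
122.0 [530.6  44.7 121.8] [ 0.   0.1 -1.9] [-0.03  0.07  0.04]
119.0 [530.6  44.7 118.8] [ 0.   0.3 -2.4] [-0.1  -0.02 -0.03]
116.0 [530.6  44.7 115.8] [-0.2  0.6 -2.1] [-0.05  0.06  0.03]
113.0 [530.6  44.7 112.8] [ 0.2  0.4 -3.1] [-0.07  0.03  0.03]
110.0 [530.6  44.7 109.7] [ 0.3  0.2 -1.7] [-0.05  0.    0.02]
107.0 [530.6  44.7 106.8] [-0.1  0.2 -2.9] [-0.09  0.01 -0.03]
104.0 [530.6  44.7 103.8] [ 0.4  0.6 -2.8] [-0.04  0.03 -0.02]
101.0 [531.3  44.7 102.5] [-3.4 -0.3  9.2] [-0.16  0.8   0.01]
9.675
```

It went in without touching and rests on the foot. I'll lift it about 1.5 mm and turn it clockwise in steps.

Run:
```python
from h import *
p=[530.8,44.7,104.]
ctrl.move_straight(p,vel=30)
ok=True
for d in range(15,91,15):
    ctrl.move_straight(p,tool(-57.7+180-d),vel=20)
    f=ctrl.read_contact_force();m=ctrl.read_moment(); print(d,ctrl.read_ee_pos().round(1),f.round(1),m.round(2),round(ctrl.read_time_s(),2))
    if np.linalg.norm(f)>25 or abs(m[2])>2: ok=False;break
if ok:
    p[2]=102.8; ctrl.move_straight(p,vel=20); ctrl.command_gripper(1.0)
    p[2]=200; ctrl.move_straight(p,vel=120)
    ctrl.move_ptp([500,300,280.],ctrl.read_orientation()); ctrl.dwell(.3)
    print(ctrl.read_time_s(),ctrl.read_contact_force(),ctrl.read_ee_pos())
    for n in("top","scene"): cv2.imwrite(f"pics/{n}3.png",ctrl.read_camera(n))
    a=cv2.imread("pics/top3.png")[130:250,215:355];b=cv2.imread("pics/scene3.png")[180:300,200:340]
    cv2.imwrite("pics/c3.png",cv2.resize(np.hstack([a,b]),None,fx=2.8,fy=2.8,interpolation=cv2.INTER_CUBIC))
```

```text
15 [530.6  44.8 103.7] [-0.5 -0.8 -3. ] [-0.08  0.02 -0.03] 10.33
30 [530.7  44.8 103.9] [ 0.2  1.1 -3.1] [-0.08  0.03  0.02] 10.74
45 [530.7  44.8 104. ] [ 0.1  0.1 -2.5] [-0.07  0.07 -0.01] 11.15
60 [530.7  44.8 104. ] [ 0.1 -0.7 -3.9] [-0.06  0.13  0.02] 11.56
75 [530.7  44.8 104. ] [ 0.3  0.1 -2.9] [-0.12  0.07 -0.01] 11.97
90 [530.8  44.8 104. ] [-0.4 -0.7 -3.1] [-0.12  0.11  0.04] 12.38
16.2083 [-0.50392087  0.17665293 -0.38641831] [500.39397838 298.82084821 279.87660041]
```

View pics/c3.png

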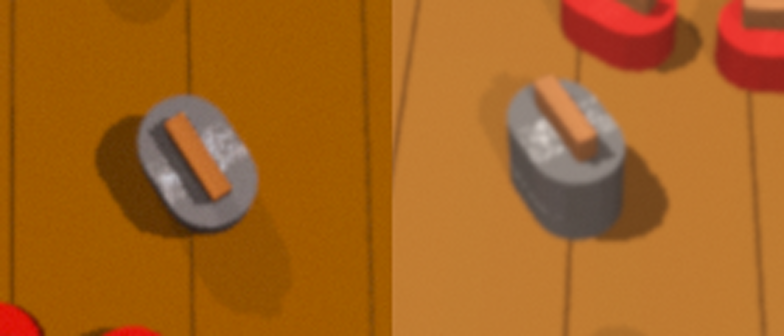

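The crops show the section flush on the foot and in line with it, centred near (197,163) on the left and (567,155) on the right. The gripper is clear. I'll check the final angle in numbers, then hand in.

Run:
```python
from h import *
img=cv2.imread("pics/top3.png"); g,r=masks(img); u,v,h=285,189,36; off=np.array([u-h,v-h])
hull=cv2.convexHull(biggest(g[v-h:v+h,u-h:u+h])); f=np.zeros((2*h,2*h),np.uint8); cv2.fillConvexPoly(f,hull,255)
rc=biggest(r[v-h:v+h,u-h:u+h]&cv2.erode(f,np.ones((3,3))))+off
R=rect("top",rc,117); print(R, centre("top",rc.reshape(-1,2),32.3,117,85,80,20))
if abs(R[4]-32.3)<8: print(ctrl.close_job())
```

```text
[529.9  45.3  81.8  23.4  32.6] (array([531.6,  44.9]), [np.float64(-0.6), np.float64(0.7)])
the job is handed in; nothing more can be done
None
```

The oblong section is locked on the foot, measured about 1 mm off centre and under 1° out of line, and released; the round section was not touched, and I handed the job in at about 16 s (the hand-in returned no verdict).

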